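# Set a lino block at inking height on the ratchet stand

## Task

Take the lino block out of the blue tray and lay it flat on the marked rubber patch of the inking stand's plate, its long side pointing from the knob to the rack. Then raise the plate by its black knob until the pawl holds it at the notch where the top face of the block is level with the red pointer, and let go; the plate cannot be let back down, so do not raise it a notch too far. Leave the two blocks in the grey tray and everything else where it is.

Things in the scene. Friction and masses are not known exactly. Their poses are not given: they have to be found in the camera images.
- stand: inking stand, fixed: green base plate 205 x 150 x 12 mm, at its back two upright steel guide rods (at x = +96, y = +-36 mm) with a toothed rack between them and a green cap 100 mm wide (top 202 mm over the table, front face at x = +82 mm). Origin on the table under the middle of the plate; its x points from the knob to the rack, y to the left, z up
- stand_plate (a joint): height of the sliding plate in m: 0 fully down (plate top 60 mm over the table), notches every 18 mm (0, 0.018, 0.036, 0.054, 0.072, 0.090), hard end at 0.100. It is lifted straight up with about 8 to 10 N; a sprung orange pawl clicks over each ledge, and when let go the plate sinks to the last notch it passed and stays. It cannot go down past a notch. It starts fully down or in the first notch
- plate_centre (a point): centre of the top of the sliding aluminium plate, 120 mm (x) x 90 mm (y), 8 mm thick, moving with it, axes as those of the stand; the black rubber patch, 88 x 52 mm, flush with the plate, is centred here with its long side along x. Free space beside and above it; the pawl's carrier stands at x = +70 to +84 mm and up to 44 mm above the plate
- plate_knob (a point): middle of the black round knob's head by which the plate is raised, moving with it: head 30 mm across and 25 mm high, its top 13 mm above this point, on a 16 mm stem; the plate's arm below it lies 30 mm below this point. It stands 105 mm in front of the plate's centre, 30 mm above the plate
- stand_pointer (a point): tip of the red pointer tongue (3 mm thick), fixed to the stand, 150 mm over the table, 90 mm above the lowered plate, at x = +52, y = +54 mm of the stand; axes as those of the stand
- tray_blue: blue open tray, fixed, outside 220 mm (its x) x 150 mm (its y), floor 4 mm thick, rim 12 mm high over the table, walls 4 mm; origin at the centre of its underside. It holds the block to be inked and a loose black bottle cap
- tray_grey: grey open tray, fixed, outside 220 mm (its x) x 150 mm (its y), floor 4 mm thick, rim 12 mm high over the table, walls 4 mm; origin at the centre of its underside. It holds the two other blocks
- block_thin: lino printing block, thin: a pale wooden block with a 3 mm terracotta-red face on top, 84 mm (its x) x 48 mm (its y) x 18 mm high in all; origin at the centre of its underside, z up
- block_medium: lino printing block, medium: a pale wooden block with a 3 mm terracotta-red face on top, 84 mm (its x) x 48 mm (its y) x 36 mm high in all; origin at the centre of its underside, z up
- block_thick: lino printing block, thick: a pale wooden block with a 3 mm terracotta-red face on top, 84 mm (its x) x 48 mm (its y) x 54 mm high in all; origin at the centre of its underside, z up
- loose_cap: loose black bottle cap lying in the blue tray, 46 mm across, 17 mm high; origin at the centre of its underside
- spray_bottle: pale blue trigger spray bottle with a blue head, 70 x 77 x 187 mm, loose; origin at the centre of its underside
- mug: pale mug with a handle, 84 x 100 x 92 mm, loose; origin at the centre of its underside
- ink_bottle_charcoal: ink bottle with black cap and black label, 64 mm across, 128 mm high, loose; origin at the centre of its underside
- ink_bottle_ochre: ink bottle with ochre-yellow cap, 54 mm across, 94 mm high, loose; origin at the centre of its underside
Mind the look-alikes: they are no part of the job. What is shaped like the block_medium but turquoise is not meant. What is shaped like the block_thick but green is not meant.

How it is judged:
By the outcome, as a careful person would: the job done as asked, in the order asked, and still so for the second after the job is handed in, with the robot touching nothing.
It also fails if it takes over 56 s, if anything falls off the work surface, if the arm or the gripper's body presses on something with over 40 N, if the wrist force passes 120 N, or if a joint passes its speed limit or range.

## Robot

A 6-joint arm with a two-finger parallel gripper is mounted at the origin on a cart in front of the work surface, level with it; the furniture and walls round the work are solid. World frame = base frame: x ahead of the robot, y to its left, z up, the work surface at z = 0. Lengths are in mm, angles in rad, forces in N, time in s.
With the tool pointing down it reaches from about 275 to 750 mm from the base axis. Payload 10.2 kg.
Tool frame: the origin (TCP) lies on the centre line of the jaws, within the pads' length; the fingertips stand 8 mm ahead of it and the grasp point (between the pads) lies 11 mm behind it; z points along the fingers, y is the line along which they close (so a half turn about z gives the same grasp; the last joint's range is limited). The gripper opens to 85 mm and grips with 20 to 120 N. Pads are 22 mm wide; open, the fingers measure 114 mm over their backs; the gripper's body (76 mm by 85 mm) begins 54 mm behind the grasp point. The pads swing forward as they close: fully open they stand 13 mm farther back than shut.
Start: joints at [1.008, 0.313, 1.498, -0, 1.331, -0.223], TCP at [174.995, 494.983, 239.294] pointing down, gripper open.
Joint ranges: [-2.94, 2.94], [-0.97, 2.17], [0.19, 2.56], [-1.23, 4.37], [0.02, 3.11], [-2.88, 2.88]. Speed limits (rad/s): [2.39, 2.39, 3.01, 3.14, 3.14, 3.14].

## Interface

Orientations are given as a unit quaternion [w, x, y, z].
In Python, from rig import manip gives the robot as it stands. The module is installed in compiled form; this text tells all that it offers.
- The arm moves only by the shell command python3 -m pendant 'ROWS' [OPENING] [FORCE]. ROWS is JSON, a list that holds one entry, the list of rows, each a list of 4 numbers: the shift along the tool's x, y, z in m, then the turn about the tool's z in rad. A call has 1 to 12 rows; each row shifts and turns the commanded pose from where the row before left it, along the tool's axes as they then stand; what a row does not reach is not made up. A row lasts 1/10 s, in which the tool goes at most 50 mm and 8.59 degrees, less where a joint would pass 70% of its speed; a pose out of reach is approached as far as the arm can. A call with a gripper value outside its range is refused whole. OPENING is the opening, from 0 (shut) to 1 (fully open), set as the call begins (- or left out, the last holds). The fingers move at their own pace and stop on an object; FORCE is the grip in N (left out, the last holds). Time passes only in rows, so rows that do not move let the fingers close. It gives the time, the measured TCP pose, the force, the opening and the grip force at its end, in the units of the state.
- manip.sense(): the state, without advancing time (a new reading comes with each control period).
- manip.capture(name): name is "side" or "top"; returns (picture, depth): 420x560x3 uint8, red, green, blue; 420x560 float32, mm along the optical axis (not along the pixel's ray), 0 where there is no reading.
- manip.calibration(name): a dict with "camera_matrix" (3x3 intrinsics, pixels), "distortion" ([k1, k2, p1, p2, k3] as OpenCV has them; the pictures are not rectified), "R" (3x3) and "t" (3): a world point X has camera coordinates R X + t. Camera axes: x right, y down, z forward; pixel columns grow to the right and rows downward; lengths in mm; the calibration is good to about 2 mm. A picture is of the moment at which its call begins. calibration takes no time and is no camera call.
- manip.finish_job(): hands the job in; it is judged then, once.
Trained networks look in the newest picture that a camera, given by its name, has taken for a name from the list of things; names that differ only in an ending like _2 or _b are one class to them, and where a whole thing is asked for, a point or a joint stands for the part that bears it (a point fixed in the world has none). Each returns a list of dicts, best first, with "confidence" (0 to 1); they miss things now and then, are a little off and sometimes report something else, mostly with a low value. They report only what shows in the picture. A call takes as long as a camera call. They do not tell look-alikes from the thing itself.
- manip.recognise(camera, thing): "position" ([x, y, z] in mm, in the coordinates of the camera as it stood for that picture, good to about 4 mm: the middle of the surface that is visible of it).
- manip.silhouettes(camera, thing): "region" (420x560 bool, what is visible of it).
- manip.mark_of(camera, thing): "position" ([x, y, z] in mm, in the coordinates of the camera as it stood for that picture, good to about 4 mm: a listed point, or the origin of a listed thing).
The state is a dict: "time": time; "joints": joint angles; "dq": joint speeds; "joint_torque": joint torques, N m; "position": TCP position; "tcp_rot": TCP orientation; "contact_force": force on the tool from outside, world axes, zero at the start; "moment": the same for the moment, N m; "opening": opening from 0.0 (shut) to 1.0 (fully open); "grasp_force": force on a finger pad.
Only numpy, scipy, OpenCV 4.12 (cv2) and the standard library are available. Lean on these libraries where they do the work, as an engineer would, in place of code of your own. Each camera call takes 0.05 s, during which the arm holds its last target. There are 200 camera calls.

## Working session

There is one attempt and no reset: what is moved stays moved. The work goes in short steps, Python scripts to look and compute and a shell command to move; the robot and the scene stay as the last step left them, time stands still between calls to the robot, and variables do not carry over. Pictures are saved under pics/ and viewed, at most 10 in all, crops included, and the job is handed in when it is done.

```bash
mkdir -p pics
cat > h.py <<'E'
import numpy as np, cv2
from rig import manip
def w(cam,p):
    c=manip.calibration(cam); return np.array(c["R"]).T@(np.array(p)-np.array(c["t"]))
def cloud(cam,d):
    c=manip.calibration(cam); K=np.array(c["camera_matrix"]);D=np.array(c["distortion"])
    v,u=np.mgrid[:420,:560]; n=cv2.undistortPoints(np.stack([u,v],-1).reshape(-1,1,2).astype(float),K,D).reshape(420,560,2)
    P=np.dstack([n*d[...,None],d]); return (P-np.array(c["t"]))@np.array(c["R"])
E
python3 - <<'E'
from h import *
ims=[]
for c in("side","top"):
    im,d=manip.capture(c); cv2.imwrite(f"pics/{c}0.png",im[...,::-1]); np.savez(f"{c}0.npz",im=im,d=d)
    for t in["stand","plate_centre","plate_knob","stand_pointer","tray_blue","tray_grey","block_thin","block_medium","block_thick","loose_cap"]:
        for r in manip.mark_of(c,t)[:3]:
            cc=manip.calibration(c);px=np.array(cc["camera_matrix"])@np.array(r["position"]);
            print(c,t,round(r["confidence"],2),w(c,r["position"]).round(),(px[:2]/px[2]).round())
s=manip.sense();print(s)
E
```

```text
side stand 0.58 [583.  10.   1.] [260. 255.]
side plate_centre 0.76 [590.  10.  78.] [257. 231.]
side plate_centre 0.65 [478. 286.  -1.] [276. 326.]
side plate_centre 0.36 [ 367. -107.   -2.] [339. 244.]
side plate_knob 0.94 [479.   1. 108.] [298. 224.]
side stand_pointer 0.61 [634.  66. 149.] [235. 214.]
side stand_pointer 0.44 [ 553. -361.    3.] [292. 202.]
side stand_pointer 0.24 [451. 300.   5.] [286. 331.]
side tray_blue 0.85 [478. 291.   2.] [275. 327.]
side tray_grey 0.64 [ 500. -341.   -3.] [306. 207.]
side block_thin 0.56 [ 446. -329.    0.] [321. 210.]
side block_thin 0.47 [481.  -0. 109.] [297. 223.]
side block_medium 0.76 [ 657. -515.    2.] [274. 184.]
side block_medium 0.64 [ 555. -362.    4.] [292. 202.]
side block_medium 0.63 [ 500. -516.   -1.] [312. 188.]
side block_thick 0.97 [ 601. -166.   -2.] [268. 226.]
side block_thick 0.88 [450. 300.   5.] [287. 331.]
side block_thick 0.62 [591.  11.  78.] [257. 230.]
side loose_cap 0.83 [562. 303.   5.] [236. 324.]
side loose_cap 0.61 [ 442. -329.    2.] [322. 209.]
side loose_cap 0.17 [357.  94.   1.] [337. 283.]
top stand
[... 799 characters left out ...]
6.]
{'time': 1.1, 'joints': array([ 1.00756681e+00,  3.12865071e-01,  1.49773032e+00, -5.49548993e-06,
        1.33099162e+00, -2.23417050e-01]), 'dq': array([-0.00033979, -0.00018693, -0.00075667,  0.00096687, -0.00019982,
       -0.00055823]), 'joint_torque': array([ 4.41259563e-04, -4.12171948e+01, -2.59905714e+01, -1.78697469e-04,
        5.11929757e-04, -1.23074449e-05]), 'position': array([175.0064157 , 494.96730312, 239.30062968]), 'tcp_rot': array([3.54636562e-06, 1.69089290e-01, 9.85600737e-01, 1.58234202e-06]), 'contact_force': array([-0.1830452 , -0.94422725,  0.12589516]), 'moment': array([-0.03041246, -0.02029134,  0.05261914]), 'grasp_force': 0.0, 'opening': 0.9973845525329463}
```

Run:
```python
from h import *
P={c:cloud(c,np.load(c+"0.npz")["d"]) for c in("side","top")}
hsv=lambda c:cv2.cvtColor(np.load(c+"0.npz")["im"],cv2.COLOR_RGB2HSV)
for c in P:
    p=P[c];h=hsv(c)
    m=(abs(p[...,0]-452)<80)&(abs(p[...,1]-298)<70)&(p[...,2]>12)&((h[...,0]<12)|(h[...,0]>172))&(h[...,1]>90)
    q=p[m]; z=np.median(q[:,2]); t=q[abs(q[:,2]-z)<6]
    print(c,"block red",m.sum(),"z",z,np.percentile(q[:,2],[5,50,95]),cv2.minAreaRect(t[:,:2].astype(np.float32)))
    m=(abs(p[...,0]-585)<75)&(abs(p[...,1]-10)<55)&(p[...,2]>40)&(p[...,2]<105)
    print("plate z",np.percentile(p[m][:,2],[10,30,50,70,90]).round(1))
    m=(abs(p[...,0]-481)<30)&(abs(p[...,1]-3)<30)&(p[...,2]>90)
    q=p[m]; print("knob",q.shape,np.percentile(q[:,2],[50,95]),cv2.minAreaRect(q[:,:2].astype(np.float32)))
a=cv2.imread("pics/side0.png");b=cv2.imread("pics/top0.png")
cv2.imwrite("pics/crop.png",np.hstack([cv2.resize(a[255:405,190:340],(400,400)),cv2.resize(b[165:315,130:280],(400,400))]))
```

```text
side block red 574 z 57.488634677987385 [55.30572322 57.48863468 59.29532192] ((452.7655334472656, 302.37744140625), (49.92856979370117, 82.80558013916016), 79.35953521728516)
plate z [62.  74.5 75.9 76.7 77.7]
knob (117, 3) [112.23120978 120.20018955] ((482.765380859375, 7.717836380004883), (27.751882553100586, 26.74049186706543), 7.686400890350342)
top block red 355 z 58.52783510918373 [51.03543451 58.52783511 64.30308857] ((452.29296875, 301.2846374511719), (47.07221221923828, 80.8436050415039), 79.98794555664062)
plate z [73.  76.4 78.5 80.2 82.7]
knob (73, 3) [120.8367758  125.46685165] ((482.7615051269531, 4.820795059204102), (27.75393295288086, 26.834121704101562), 41.92622756958008)
```

View pics/side0.png

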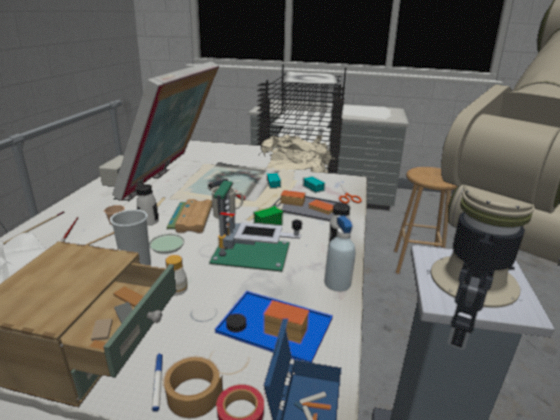

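View pics/top0.png

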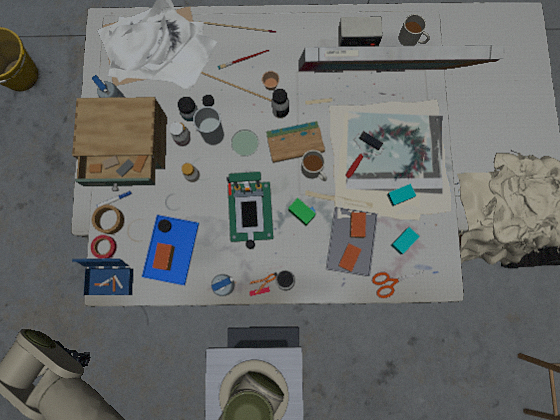

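View pics/crop.png

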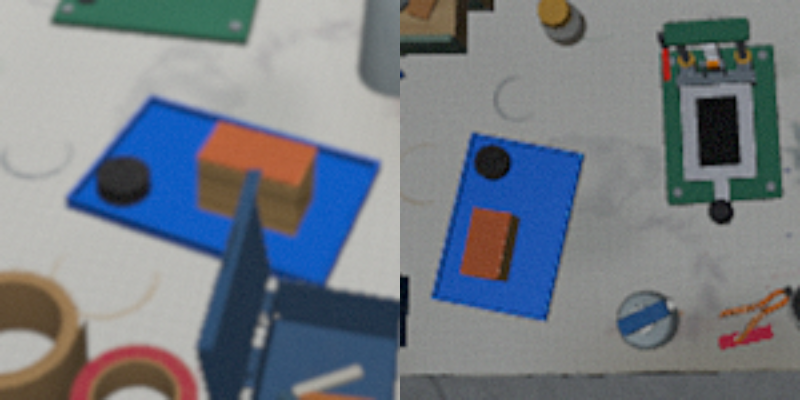

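Side0/top0: candidates are the orange block in the blue tray (side 286,320; top 163,257), the two orange ones in the grey tray (top 350,258 and 358,223), a green one (top 301,211), and turquoise ones (top 401,194 and 404,239). The crop confirms that the blue-tray one is terracotta on pale wood. Its top is at about 58 mm, so it is the thick block. The plate is at about 78 mm, the first notch, so it needs to go up exactly one notch, to 96.

```bash
python3 - <<'E'
from h import *
for c in("side","top"):
    f=np.load(c+"0.npz");p=cloud(c,f["d"]);h=cv2.cvtColor(f["im"],cv2.COLOR_RGB2HSV)
    near=(abs(p[...,0]-588)<135)&(abs(p[...,1]-10)<100)
    g=near&(h[...,0]>60)&(h[...,0]<95)&(h[...,1]>90)&(p[...,2]<30)&(p[...,2]>0)
    print(c,"base",g.sum(),cv2.minAreaRect(p[g][:,:2].astype(np.float32)))
    k=near&(h[...,2]<45)&(abs(p[...,2]-78)<9)&(p[...,0]>525)&(p[...,0]<650)
    print("patch",k.sum(),cv2.minAreaRect(p[k][:,:2].astype(np.float32)),np.median(p[k],0))
E
python3 -m pendant '[[[-0.036,-0.010,0,0],[-0.036,-0.010,0,0],[-0.036,-0.010,0,0],[-0.036,-0.010,0,0],[-0.036,-0.010,0,0],[-0.036,-0.010,0,0],[-0.036,-0.010,0,0],[-0.036,-0.010,0,0],[-0.038,-0.010,0,0],[0,0,0.03,-0.08],[0,0,0.03,-0.086],[0,0,0,0]]]' 1
```

```text
side base 1471 ((607.5595703125, 16.826934814453125), (196.55767822265625, 144.5164031982422), 3.4203383922576904)
patch 153 ((585.8078002929688, 9.07186222076416), (76.9315185546875, 33.039005279541016), 4.232614040374756) [587.70347169   9.09955039  76.77626032]
top base 905 ((609.191162109375, 10.174148559570312), (203.31163024902344, 145.93789672851562), 2.4783990383148193)
patch 350 ((586.79052734375, 9.607658386230469), (83.29047393798828, 47.85478973388672), 3.732070207595825) [586.85886182   9.26829238  78.82800728]
time: 2.3
position: [450.9, 300.6, 175.9]
tcp_rot: [-0.003, 0.087, 0.996, -0.002]
contact_force: [-0.9, 0.1, 0.0]
opening: 1.0
grasp_force: 0.0
```

```bash
python3 -m pendant '[[[-0.0015,0.001,0.03,0],[0,0,0.03,0],[0,0,0.03,0],[0,0,0.03,0],[0,0,0.02,0],[0,0,0,0],[0,0,0,0]]]' 1
python3 -m pendant '[[[0,0,0,0],[0,0,0,0],[0,0,0,0],[0,0,0,0],[0,0,0,0],[0,0,0,0],[0,0,0,0],[0,0,0,0]]]' 0 50
```

```text
time: 3.0
position: [454.8, 302.7, 40.9]
tcp_rot: [0.001, 0.087, 0.996, 0.0]
contact_force: [0.5, -0.2, 0.5]
opening: 1.002
grasp_force: 0.0
time: 3.8
position: [454.6, 302.4, 40.5]
tcp_rot: [0.001, 0.087, 0.996, 0.0]
contact_force: [-1.0, -1.3, 7.5]
opening: 0.552
grasp_force: 52.8
```

```bash
python3 -m pendant '[[[0,0,-0.01,0],[0,0,-0.025,0],[0,0,-0.04,0],[0,0,-0.04,0],[0,0,-0.04,0],[0,0,-0.03,0],[0,0,0,0]]]' - 60
python3 -m pendant '[[[-0.013,-0.02,0,0],[-0.021,-0.03,0,0],[-0.021,-0.03,0,0],[-0.021,-0.03,0,0],[-0.021,-0.03,0,0],[-0.021,-0.03,0,0],[-0.021,-0.03,0,0],[-0.021,-0.03,0,0],[-0.013,-0.02,0,0],[-0.008,-0.016,0,-0.11],[0,0,0,-0.12],[0,0,0,0]]]'
python3 - <<'E'
from h import *
for c in("side","top"):
    im,d=manip.capture(c);cv2.imwrite(f"pics/{c}1.png",im[...,::-1])
    p=cloud(c,d);h=cv2.cvtColor(im,cv2.COLOR_RGB2HSV)
    m=(abs(p[...,0]-587)<80)&(abs(p[...,1]-10)<48)&(p[...,2]>150)&((h[...,0]<12)|(h[...,0]>172))&(h[...,1]>90)
    q=p[m]; print(c,m.sum(),np.median(q[:,2]) if len(q) else 0, cv2.minAreaRect(q[:,:2].astype(np.float32)) if len(q) else 0)
print(manip.sense()["position"])
a=cv2.imread("pics/side1.png");b=cv2.imread("pics/top1.png")
cv2.imwrite("pics/crop1.png",np.hstack([cv2.resize(a[150:280,180:310],(400,400)),cv2.resize(b[140:270,185:315],(400,400))]))
E
```

```text
time: 4.5
position: [455.2, 302.7, 229.0]
tcp_rot: [0.004, 0.087, 0.996, 0.002]
contact_force: [-0.5, -0.5, -2.1]
opening: 0.547
grasp_force: 63.1
time: 5.7
position: [585.9, 8.5, 223.3]
tcp_rot: [-0.001, -0.028, 1.0, 0.0]
contact_force: [0.4, 0.6, -2.2]
opening: 0.547
grasp_force: 63.0
side 171 239.2745220997852 ((584.80078125, 10.092632293701172), (83.40660858154297, 62.61848068237305), 4.25252628326416)
top 49 242.33530364725064 ((551.2674560546875, -1.7694473266601562), (80.54589080810547, 30.019657135009766), 45.738826751708984)
[585.89840528   9.19484419 223.72444068]
```

View pics/crop1.png

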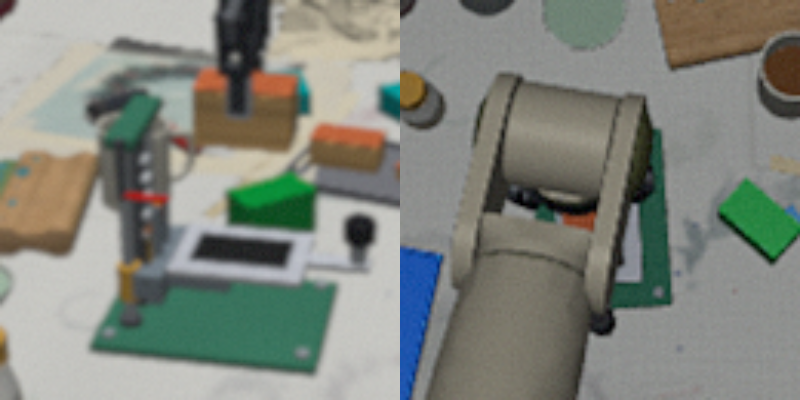

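The block is held level above the plate (side crop 245,110). The arm hides the top view, so I'll lower it to just above the plate and compare edges there.

```bash
python3 -m pendant '[[[-0.0015,0,0.01,0],[0,0,0.02,0],[0,0,0.025,0],[0,0,0.025,0],[0,0,0.015,0],[0,0,0.006,0],[0,0,0,0],[0,0,0,0]]]'
cat > look.py <<'E'
from h import *
import sys
n=sys.argv[1]
print(manip.sense()["position"])
im,d=manip.capture("side");cv2.imwrite(f"pics/s{n}.png",im[...,::-1])
p=cloud("side",d);h=cv2.cvtColor(im,cv2.COLOR_RGB2HSV)
m=(abs(p[...,0]-587)<80)&(abs(p[...,1]-10)<48)&(p[...,2]>110)&((h[...,0]<14)|(h[...,0]>172))&(h[...,1]>90)
m&=np.hypot(p[...,0]-639,p[...,1]-66)>25
q=p[m].astype(np.float32);print("block",len(q),np.median(q[:,2]),cv2.minAreaRect(q[:,:2]))
k=(abs(p[...,0]-482)<25)&(abs(p[...,1]-4)<25)&(p[...,2]>70);q=p[k]
print("knob",len(q),np.percentile(q[:,2],[50,90,97]))
cv2.imwrite(f"pics/c{n}.png",cv2.resize(im[180:280,210:310,::-1],(600,600),interpolation=cv2.INTER_CUBIC))
E
python3 look.py 2
```

```text
time: 6.6
position: [588.1, 9.1, 124.0]
tcp_rot: [0.001, -0.028, 1.0, -0.0]
contact_force: [-0.7, 0.2, -2.0]
opening: 0.551
grasp_force: 62.9
[588.1482524    9.09833652 123.9810419 ]Traceback (most recent call last):
  File "look.py", line 9, in <module>
    q=p[m].astype(np.float32);print("block",len(q),np.median(q[:,2]),cv2.minAreaRect(q[:,:2]))
                                                                     ~~~~~~~~~~~~~~~^^^^^^^^^
cv2.error: OpenCV(4.12.0) /io/opencv/modules/imgproc/src/convhull.cpp:143: error: (-215:Assertion failed) total >= 0 && (depth == CV_32F || depth == CV_32S) in function 'convexHull'
```

```bash
sed -i 's/cv2.minAreaRect(q\[:,:2\])/cv2.minAreaRect(q[:,:2].copy())/' look.py; python3 look.py 2
```

```text
[588.23149339   9.03393028 124.20688588]
block 186 140.12296 ((605.0265502929688, 15.022979736328125), (119.57722473144531, 57.389442443847656), 3.721359968185425)
knob 194 [102.51334316 119.02454138 120.17150444]
```

View pics/c2.png

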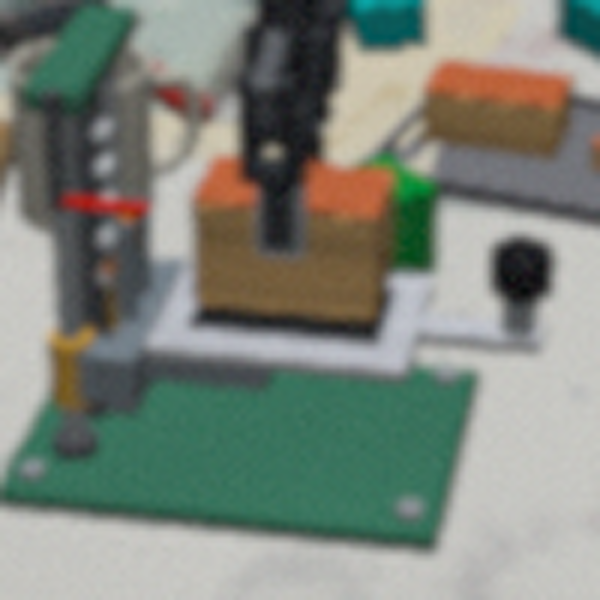

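```bash
python3 -m pendant '[[[-0.0015,0,0.003,0],[0,0,0.003,0],[0,0,0.002,0],[0,0,0,0],[0,0,0,0]]]'
```

```text
time: 7.2
position: [589.3, 9.1, 115.2]
tcp_rot: [-0.0, -0.028, 1.0, 0.0]
contact_force: [0.4, 0.4, -2.6]
opening: 0.549
grasp_force: 62.9
```

```bash
python3 -m pendant '[[[0,0,0.001,0],[0,0,0,0],[0,0,0,0]]]'; python3 look.py 3
```

```text
time: 7.5
position: [589.3, 9.1, 114.3]
tcp_rot: [0.0, -0.028, 1.0, 0.0]
contact_force: [0.8, -0.8, -2.0]
opening: 0.549
grasp_force: 63.0
[589.2815113    9.07033082 114.335172  ]
block 193 130.08958 ((605.7977294921875, 16.166908264160156), (71.62796020507812, 123.1723861694336), 83.65560150146484)
knob 194 [101.06538977 118.66563722 119.86432273]
```

View pics/c3.png

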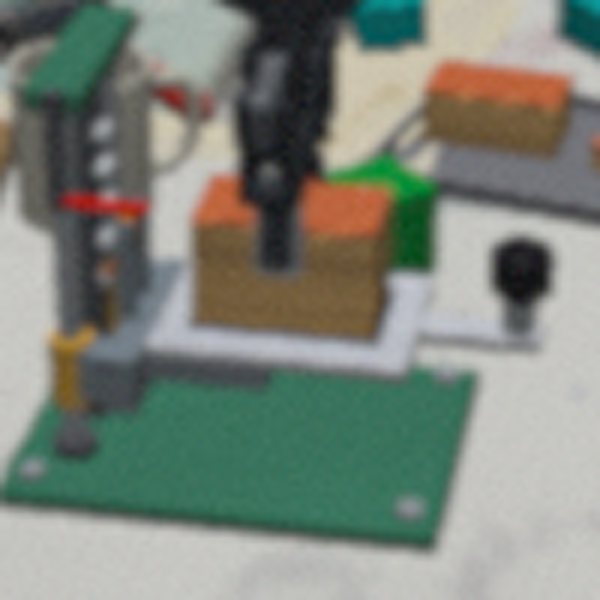

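```bash
python3 -m pendant '[[[0,-0.001,0,0],[0,0,0.0008,0],[0,0,0,0]]]';python3 -m pendant '[[[0,0,0.0007,0],[0,0,0,0]]]'
```

```text
time: 7.85
position: [589.4, 7.9, 114.2]
tcp_rot: [0.0, -0.028, 1.0, -0.0]
contact_force: [-4.0, -1.4, 5.4]
opening: 0.546
grasp_force: 63.8
time: 8.05
position: [589.4, 8.0, 114.0]
tcp_rot: [0.0, -0.028, 1.0, -0.0]
contact_force: [-6.6, 0.3, 10.3]
opening: 0.553
grasp_force: 64.5
```

```bash
python3 -m pendant '[[[0,0,0,0],[0,0,0,0],[0,0,0,0],[0,0,0,0],[0,0,-0.01,0],[0,0,-0.03,0],[0,0,-0.04,0],[0,0,-0.025,0],[0,0,0,0]]]' 0.85
python3 -m pendant '[[[0.02,0,0,0],[0.03,0,0,0],[0.03,0,0,0],[0.02,0.002,0,0],[0.007,0,0,0],[0,0,0,0],[0,0,0,0]]]'
python3 look.py 4
python3 - <<'E'
from h import *
im,d=manip.capture("top");cv2.imwrite("pics/t4.png",im[...,::-1])
print(w("side",manip.mark_of("side","plate_knob")[0]["position"]),[w("side",r["position"]).round() for r in manip.mark_of("side","block_thick")[:3]])
a=cv2.imread("pics/c4.png");cv2.imwrite("pics/crop4.png",np.hstack([cv2.resize(a,(400,400)),cv2.resize(im[150:270,190:310,::-1],(400,400))]))
E
```

```text
time: 8.95
position: [590.7, 7.9, 222.5]
tcp_rot: [0.004, -0.028, 1.0, -0.001]
contact_force: [-0.3, -0.2, -0.7]
opening: 0.855
grasp_force: 0.0
time: 9.65
position: [483.1, 3.9, 217.8]
tcp_rot: [0.0, -0.028, 1.0, -0.0]
contact_force: [0.7, 0.8, -0.4]
opening: 0.849
grasp_force: 0.0
[483.13255799   3.928806   217.79514453]
block 262 130.07123 ((606.0017700195312, 10.694620132446289), (119.702880859375, 48.91189956665039), 2.0353164672851562)
knob 298 [115.1133428  371.80450061 386.99372069]
[480.56363923   1.48923772 106.60287178] [array([588.,   8.,  80.]), array([ 597., -168.,   -3.])]
```

View pics/crop4.png

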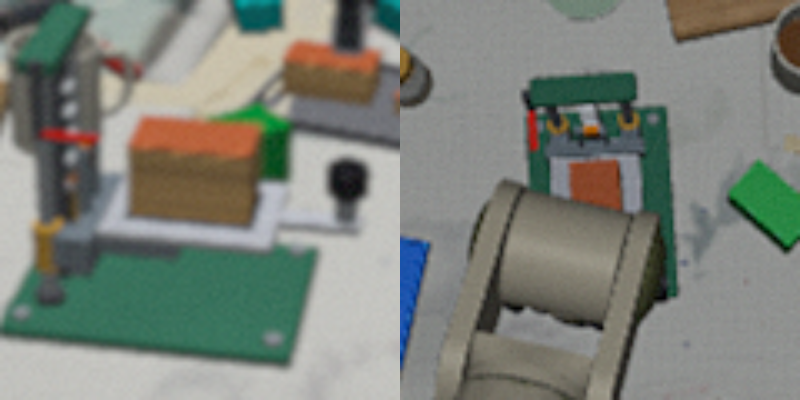

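Crop 4: the block lies flat, covering the patch (side crop 195,170). The fingers are above the knob, so I'm going down to grip it.

```bash
python3 -m pendant '[[[0,0,0.02,0],[0,0,0.03,0],[0,0,0.03,0],[0,0,0.025,0],[0,0,0.016,0],[0,0,0,0],[0,0,0,0]]]'
python3 -m pendant '[[[0,0,0,0],[0,0,0,0],[0,0,0,0],[0,0,0,0],[0,0,0,0],[0,0,0,0],[0,0,0,0],[0,0,0,0]]]' 0 70
```

```text
time: 10.55
position: [482.8, 4.0, 97.2]
tcp_rot: [0.0, -0.028, 1.0, -0.0]
contact_force: [0.7, -0.5, 0.2]
opening: 0.847
grasp_force: 0.0
time: 11.35
position: [482.7, 4.0, 97.6]
tcp_rot: [0.001, -0.028, 1.0, -0.0]
contact_force: [-1.1, 0.4, 4.8]
opening: 0.325
grasp_force: 68.4
```

```bash
python3 -m pendant '[[[0,0,-0.003,0],[0,0,-0.003,0],[0,0,-0.003,0],[0,0,-0.003,0],[0,0,-0.003,0],[0,0,0,0],[0,0,0,0]]]'
python3 look.py 5
```

```text
time: 12.05
position: [482.7, 4.0, 111.6]
tcp_rot: [0.0, -0.028, 1.0, -0.0]
contact_force: [5.8, -0.4, -8.2]
opening: 0.331
grasp_force: 69.8
[482.66604839   4.02156949 111.6284868 ]
block 282 143.88358 ((606.4096069335938, 11.390214920043945), (120.36944580078125, 51.460235595703125), 5.127492904663086)
knob 266 [169.08324876 250.12090809 280.68629821]
```

```bash
python3 -m pendant '[[[0,0,-0.003,0],[0,0,-0.003,0],[0,0,-0.003,0],[0,0,0,0],[0,0,0,0]]]'
python3 look.py 6
```

```text
time: 12.6
position: [482.7, 4.1, 120.6]
tcp_rot: [0.0, -0.028, 1.0, -0.0]
contact_force: [5.4, -0.2, -9.3]
opening: 0.321
grasp_force: 70.0
[482.6510459    4.0516742  120.59379273]
block 273 152.85779 ((607.239013671875, 10.678953170776367), (121.48504638671875, 50.02230453491211), 3.5423433780670166)
knob 280 [174.85855428 274.55600337 291.1576506 ]
```

```bash
python3 -m pendant '[[[0,0,0.0015,0],[0,0,0.0015,0],[0,0,0.0015,0],[0,0,0,0],[0,0,0,0]]]'
python3 look.py 7
```

```text
time: 13.15
position: [482.7, 4.0, 116.0]
tcp_rot: [0.0, -0.028, 1.0, -0.0]
contact_force: [5.4, -1.1, -8.9]
opening: 0.326
grasp_force: 70.0
[482.65644162   4.01235484 116.01509843]
block 276 148.3069 ((607.0423583984375, 8.350896835327148), (121.0243148803711, 53.037940979003906), 2.791410207748413)
knob 277 [169.82242579 269.57794168 287.24104355]
```

```bash
python3 -m pendant '[[[0,0,0.001,0],[0,0,0.0005,0],[0,0,0,0],[0,0,0,0]]]'
```

```text
time: 13.6
position: [482.7, 4.0, 115.6]
tcp_rot: [0.001, -0.028, 1.0, -0.0]
contact_force: [-0.1, 0.2, 6.1]
opening: 0.322
grasp_force: 71.4
```

The pawl is carrying the plate: the load has gone off the gripper at +18 mm. Releasing.

```bash
python3 -m pendant '[[[0,0,0,0],[0,0,0,0],[0,0,0,0],[0,0,0,0],[0,0,0,0],[0,0,-0.01,0],[0,0,-0.03,0],[0,0,-0.04,0],[0,0,-0.03,0],[0,0,0,0],[0,0,0,0]]]' 0.85
python3 look.py 8
```

```text
time: 14.7
position: [482.3, 4.1, 225.2]
tcp_rot: [0.0, -0.028, 1.0, -0.0]
contact_force: [0.7, 0.1, -0.0]
opening: 0.845
grasp_force: 0.0
[482.33393451   4.10331197 225.23963803]
block 280 148.08813 ((606.8997802734375, 9.486391067504883), (120.38932800292969, 52.0826416015625), 3.0285420417785645)
knob 306 [134.09790792 380.19338565 396.15424635]
```

View pics/c8.png

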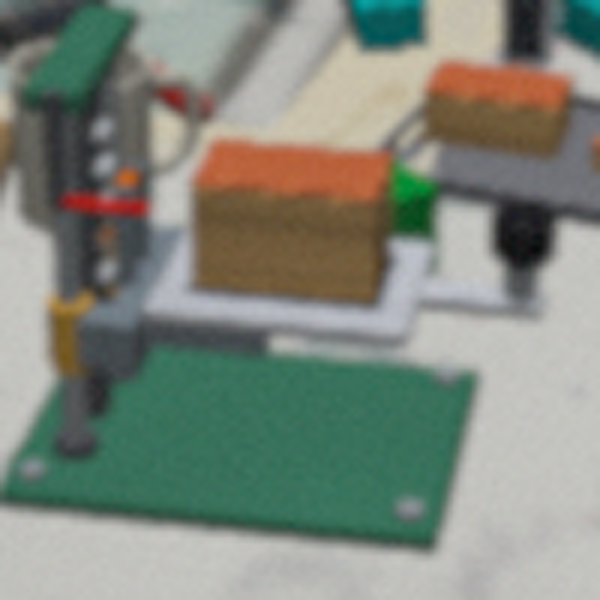

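Crop c8: the plate is held one notch up. The block lies flat on it, with its top at row ~150–190, level with the red pointer (105,205) by measured height. The gripper is clear.

```bash
python3 -c "
from rig import manip
print(manip.finish_job())"
```

```text
the job is handed in; nothing more can be done
None
```

The thick lino block now lies flat on the rubber patch, long side from knob to rack; I raised the plate one notch to 0.036, the pawl holds it with the block's top level with the pointer by measurement (about 148 mm read, 150 expected, camera good to about 2 mm), and I let go and handed the job in.

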